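Open the touch-latch case and lift out the vial carrier

ROBOT

A 6-joint arm with a two-finger parallel gripper is mounted at the origin on the work surface. World frame = base frame: x ahead of the robot, y to its left, z up, the work surface at z = 0. Lengths are in mm, angles in rad, forces in N, time in s.
With the tool pointing down it reaches from about 375 to 975 mm from the base axis. Payload 3.8 kg.
Tool frame: the origin (TCP) lies at the very end of the fingers, on their centre line; the grasp point (between the pads) lies 19 mm behind it; z points along the fingers, y is the direction in which the jaws open and shut (so a half turn about z gives the same grasp; the last joint's range is limited). The gripper opens to 85 mm and grips with 20 to 120 N. Pads are 22 mm wide; open, the fingers measure 114 mm over their backs; the gripper's body (76 mm by 85 mm) begins 54 mm behind the grasp point. The pads swing forward as they close: fully open they stand 13 mm farther back than shut.
Start: joints at [-1.152, 0.264, 1.604, -0, 1.274, -0.037], TCP at [297.116, -606.086, 231.28] pointing down, gripper open.
Joint ranges: [-2.63, 2.63], [-0.94, 2.18], [0.31, 2.57], [-1.31, 4.45], [0, 2.66], [-2.55, 2.55]. Speed limits (rad/s): [2.57, 2.57, 3.14, 3.14, 3.14, 3.14].

INTERFACE

Orientations are given as a rotation vector (axis times angle).
In Python, from cell import arm gives the robot as it stands.
- The arm moves only by the tool carry_out, never from a script. Its argument "series" is a list that holds one entry, the list of rows, each a list of 6 numbers: the shift along the tool's x, y, z scaled (see below), then the turn, a rotation vector about the tool's x, y, z scaled (see below). A call has 1 to 5 rows; each row is the pose to reach, as a shift and turn from the pose measured when the call began, along the tool's axes at that moment; what a row does not reach only later rows make up. The controller multiplies each number of a shift by 0.5 m and each number of a turn by 45 degrees. A row lasts 1/8 s, in which the tool goes at most 62.5 mm and 10.7 degrees, less where a joint would pass 70% of its speed; a pose out of reach is approached as far as the arm can. A call with a number of a shift or a turn outside -1 to 1 is refused whole. A call with a gripper value outside its range is refused whole. "fingers" is the opening, from 0 (shut) to 1 (fully open), set as the call begins (left out, the last holds). The fingers move at their own pace and stop on an object; the grip force is fixed at half the most. Time passes only in rows, so rows that repeat a pose let the fingers close. It gives the time, the measured TCP pose, the force and the opening at its end, in the units of the state.
- arm.observe(): the state, without advancing time (a new reading comes with each control period).
- arm.snapshot(name): name is "side" or "top" or "wrist"; returns a dict with "img" (480x640x3 uint8, red, green, blue), "z_map" (480x640 float32, mm along the optical axis (not along the pixel's ray), 0 where there is no reading), "intrinsics" (3x3 intrinsics, pixels), "cam_to_world" (4x4, takes a point from camera to world coordinates); the wrist camera has in their place "hand_eye" (4x4, takes a point from camera to tool coordinates, whose origin is the TCP and whose axes are the flange's). Camera axes: x right, y up, looking along -z (the intrinsics and any distortion apply to the point x, -y, -z); pixel columns grow to the right and rows downward; lengths in mm; the calibration is good to about 2 mm. A picture is of the moment at which its call begins: read the wrist's pose just before it.
- arm.sign_off(): hands the job in, once; it reports no verdict.
The state is a dict: "time": time; "joints": joint angles; "joint_vel": joint speeds; "tau": joint torques, N m; "position": TCP position; "eef_rot": TCP orientation; "force": force on the tool from outside, world axes, zero at the start; "moment": the same for the moment, N m; "finger_gap": opening from 0.0 (shut) to 1.0 (fully open).
Only numpy, scipy, OpenCV 4.12 (cv2) and the standard library are available. Lean on these libraries where they do the work, as an engineer would, in place of code of your own. Each camera call takes 0.05 s, during which the arm holds its last target.

TASK

Press the push-to-open flap of the grey case until its latch clicks, then catch the flap as it springs up and ease it fully open rather than letting it fly. Lift the vial carrier straight up off its two locating pins, keep it level, and set it down gently, flat in the middle of the shallow white tray with its long sides along the tray's long sides. Leave the flap standing open and do not disturb the glassware standing around.

Things in the scene. Friction and masses are not known exactly. Their poses are not given: they have to be found in the camera images.
- case: Grey plastic open-topped tub, fixed to the bench: 180 mm deep (walls from its x = -98 to +82 mm), 210 mm wide (its y), side walls 85 mm high. Origin on the bench; x points from the front (the flap's free edge) to the hinge side, y left, z up. The white flap closes its top, flush with the walls. The inside is 190 mm wide in y and runs from x = -74 to +74 mm.
- pins_top (a point): Point half-way between the tops of two fixed upright 6 mm steel locating pins inside the case, 40 mm before and behind it along the case's x; 44 mm above the bench. The pins reach 24 mm above the underside of the seated carrier.
- carrier: Loose aluminium plate, 100 mm (its x) x 92 mm (its y) x 8 mm, 0.2 to 0.42 kg, with an upright grip bar on its middle and four short capped vials (19 mm wide, tops 32 mm above its underside) fixed at x = +-36, y = +-33 mm. Origin: centre of its underside. It starts in the case, axes along the case's, underside 20 mm above the bench, centre at case x = -16, y = 0; two holes with 1.2 mm radial play fit the pins.
- carrier_grip (a point): Point in the carrier's black upright grip bar (36 mm along x, 12 mm thick in y, top 50 mm above the underside), on the plate's centre line, 36 mm above the underside, 14 mm below the bar's top; axes as the carrier's. Pinch the bar here across its 12 mm (along y).
- flap_press (a point): Press point, marked by a small grey disc on the flap's top face, 150 mm from the hinge line, 11 mm in from the free edge, half-way across. It moves with the flap. Pressed down 3 to 4 mm (stop at 6 mm), with about 6 to 8 N, it clicks the latch off for good.
- flap_hinge (a point): Middle of the flap's hinge line, which is fixed in the case 81 mm above the bench at case x = +70 mm and runs along the case's y, in the middle of the flap's thickness; axes as the case's. The flap is 8 mm thick, reaches 161 mm from this line and is 186 mm wide.
- flap_hook (a point): Tip of a 12 mm wide steel hook that juts 26 mm from the flap's underside near its free edge, half-way across; when the flap is open it points to the front (case -x).
- flap (a joint): Flap angle, rad: 0 shut (latched at the start), positive as the free edge rises, 1.55 upright at the stop; click near -0.02, inner stop -0.040. Once clicked a spring drives it open and holds it there: 2 to 3 N at the press point. Unless a hand stays on its outer face and backs off along its arc it flies up at over 4 rad/s; up to 2 rad/s is gentle.
- tray: Shallow white plastic tray fixed to the bench, 182 mm (its x) x 156 mm (its y), rim 14 mm high, walls and floor 4 mm thick. Origin on the bench under its centre, z up.
- tray_in (a point): Centre of the tray's inner floor, 4 mm above the bench; axes as the tray's.
- flask_a_mid (a point): Centre, half-way up, of a loose glass conical flask, base 80 mm, 140 mm high, on the far side of the tray: leave alone.
- flask_b_mid (a point): Centre, half-way up, of a loose glass conical flask, base 68 mm, 115 mm high, in front of the case: leave alone.
- beaker_mid (a point): Centre, half-way up, of a loose glass beaker, 68 mm wide, 85 mm high, in front of the tray: leave alone.
- cylinder_mid (a point): Centre, half-way up, of a loose, tall glass measuring cylinder, foot 60 mm, tube 28 mm, 195 mm high, standing between case and tray: leave alone.

How it is judged (in metres and radians):
On the way, in this order (a step that is already met when the one before it is completed fails the run):
1. the flap is pressed in until the latch clicks (value of joint flap below -0.012 rad).
2. the flap stands open (value of joint flap above 1.4 rad), for 0.2 s.
3. the carrier is lifted clear of its pins and held level (z of carrier_grip in the frame of case above 0.09 m and angle between carrier_grip's own z axis and vertical below 0.2 rad), for 0.1 s.
At the end, for the whole second after the job is handed in: Carrier flat (0.06 rad) on the tray floor, centred within 25 mm along and 20 mm across, long axes within 0.2 rad, at rest and released; flap standing open beyond 1.4 rad; glassware upright (0.1 rad), within 30 mm of where it stood (x of carrier_grip in the frame of tray_in between -0.025 and 0.025 m and y of carrier_grip in the frame of tray_in between -0.02 and 0.02 m and z of carrier_grip in the frame of tray_in below 0.041 m and angle between carrier_grip's own z axis and vertical below 0.06 rad and angle between the x axis of carrier_grip and the x axis of tray_in, either way round below 0.2 rad and linear speed of carrier below 0.02 m/s and value of joint flap above 1.4 rad and angle between each of flask_a_mid, flask_b_mid, beaker_mid, cylinder_mid's own z axis and vertical below 0.1 rad); the robot touches nothing.
It fails at once if the flap flies open (faster than 2.5 rad/s) instead of being caught and eased (velocity of joint flap above 2.5 rad/s).
It fails at once if the carrier is cocked or tipped by more than 0.25 rad (angle between carrier_grip's own z axis and vertical above 0.25 rad).
It fails at once if the carrier is dropped (linear speed of carrier above 0.5 m/s and contact force between the fingers and carrier below 0.1 N).
It fails at once if a piece of glassware is moved more than 30 mm or tipped (distance of any of flask_a_mid, flask_b_mid, beaker_mid, cylinder_mid from where it was at the start of the episode above 0.03 m or angle between any of flask_a_mid, flask_b_mid, beaker_mid, cylinder_mid's own z axis and vertical above 0.35 rad).
It also fails if it takes over 72 s, if anything falls off the work surface, if the arm or the gripper's body presses on something with over 40 N, if the wrist force passes 120 N, or if a joint passes its speed limit or range.

## Working session

There is one attempt and no reset: what is moved stays moved. The work goes in short steps, Python scripts to look and compute and a tool call to move; the robot and the scene stay as the last step left them, time stands still between calls to the robot, and variables do not carry over. Pictures are saved under pics/ and viewed, and the job is handed in when it is done.

Besides the shell and the picture viewer there is one more tool, called after "Emit:" as name([rows], argument=value, ...), one row to a line, values as JSON. carry_out: Moves the arm, as the interface text tells. Shifts and turns lie within -1 to 1; 1 stands for 0.5 m of shift or 45 degrees of turn. Its arguments: {"type":"object","properties":{"series":{"type":"array"},"fingers":{"type":"number"}},"required":["series"]}

```bash
ls; mkdir -p pics; python3 - <<'E'
from cell import arm
import cv2,numpy as np
s=arm.observe()
for k in s: print(k,np.round(s[k],3))
for n in ["top","side"]:
    d=arm.snapshot(n); cv2.imwrite(f"pics/{n}0.png",d["img"][:,:,::-1]); np.savez(f"{n}0.npz",**d)
    print(n,d["intrinsics"].tolist(),np.round(d["cam_to_world"],3).tolist(),[k for k in d])
E
```

```text
pics
time 0.0
joints [-1.152  0.265  1.605  0.     1.274 -0.037]
joint_vel [-0.001  0.001 -0.001 -0.    -0.     0.001]
tau [-1.0000e-03 -5.1511e+01 -3.6731e+01 -0.0000e+00  1.3000e-02  0.0000e+00]
position [ 296.816 -605.418  229.958]
eef_rot [-3.058e+00 -7.090e-01  1.000e-03]
force [ 0.317  0.268 -0.686]
moment [ 0.029  0.024 -0.01 ]
finger_gap 0.995
top [[592.0837107268867, 0.0, 328.4204227878368], [0.0, 592.0837107268867, 233.6231794832338], [0.0, 0.0, 1.0]] [[0.004, 0.984, -0.18, 295.793], [-1.0, 0.003, -0.006, -1.564], [-0.005, 0.18, 0.984, 1355.462], [0.0, 0.0, 0.0, 1.0]] ['img', 'z_map', 'intrinsics', 'cam_to_world']
side [[457.3752283490709, 0.0, 318.4870874266597], [0.0, 457.3752283490709, 241.57802361398885], [0.0, 0.0, 1.0]] [[-0.944, 0.152, -0.292, 302.147], [-0.329, -0.488, 0.809, 616.239], [-0.02, 0.86, 0.511, 492.007], [0.0, 0.0, 0.0, 1.0]] ['img', 'z_map', 'intrinsics', 'cam_to_world']
```

View pics/top0.png

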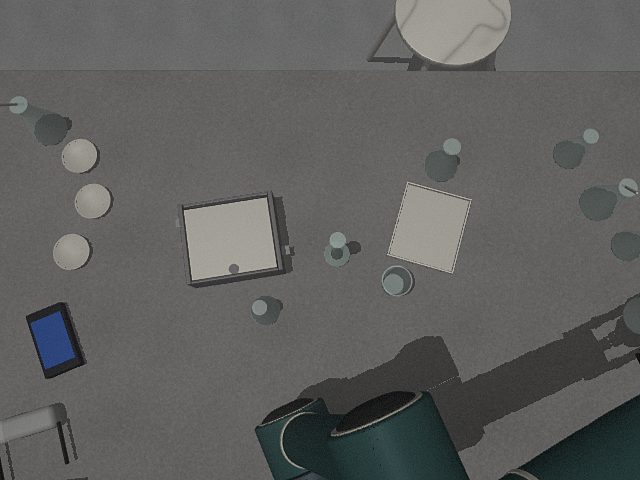

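View pics/side0.png

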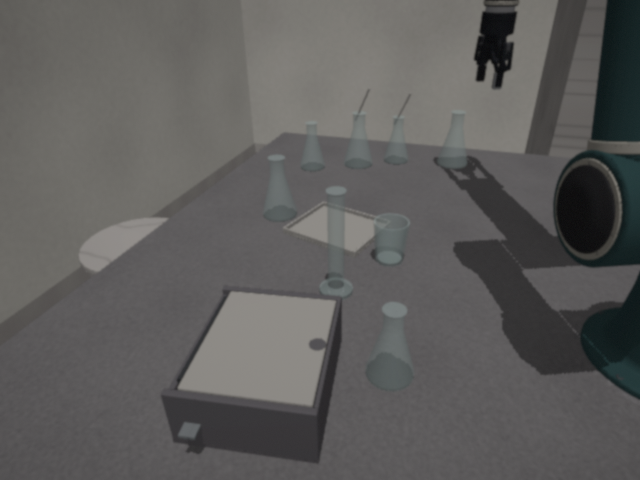

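The top view shows the case at about (232,238) px, with the flap's grey disc at (234,268). The tray is at (430,227), the cylinder at (337,250), flask_b at (266,310), the beaker at (397,280) and flask_a at (441,165). Next I'll measure them.

```bash
cat > h.py <<'E'
import numpy as np,cv2
def ray(d,u,v):
    K=d["intrinsics"];T=d["cam_to_world"]
    p=np.linalg.inv(K)@np.array([u,v,1.0]); c=np.array([p[0],-p[1],-p[2]])
    return T[:3,3],T[:3,:3]@c
def onz(d,u,v,z):
    o,r=ray(d,u,v); return o+r*(z-o[2])/r[2]
def cloud(d):
    K=d["intrinsics"];T=d["cam_to_world"];z=d["z_map"];v,u=np.mgrid[:480,:640]
    c=np.stack([(u-K[0,2])/K[0,0]*z,-(v-K[1,2])/K[1,1]*z,-z],-1)
    return c@T[:3,:3].T+T[:3,3]
def tool(pose_p,rv,target):
    R=cv2.Rodrigues(np.array(rv,float))[0]; return R.T@(np.array(target)-pose_p)
E
python3 - <<'E'
import numpy as np,cv2
from h import *
d=dict(np.load("top0.npz")); img=d["img"]; hsv=cv2.cvtColor(img,cv2.COLOR_RGB2HSV)
white=((img.min(2)>140)).astype(np.uint8)
n,l,st,ce=cv2.connectedComponentsWithStats(white)
P=cloud(d)
for i in range(1,n):
    if st[i,4]>400:
        c=max(cv2.findContours((l==i).astype(np.uint8),0,1)[0],key=cv2.contourArea)
        r=cv2.minAreaRect(c); b=cv2.boxPoints(r)
        print(i,st[i].tolist(),ce[i].round(1), 'medz',np.nanmedian(P[l==i][:,2]).round(1),'box',b.round(1).tolist())
for (u,v) in [(232,235),(234,268),(430,227),(150,300),(263,240),(278,240)]: print(u,v,P[v,u].round(1),img[v,u])
for a,x0,y0,x1,y1 in [("case",160,170,300,300),("tray",375,170,485,300)]:
    cv2.imwrite(f"pics/{a}_z.png",cv2.resize(img[y0:y1,x0:x1,::-1],None,fx=4.5,fy=4.5,interpolation=2))
# disc
m=((l>0)==0)
E
```

```text
2 [401, 0, 101, 63, 3802] [445.   24.6] medz -225.7 box [[390.5, 18.299999237060547], [468.29998779296875, -33.5], [504.29998779296875, 20.5], [426.5, 72.30000305175781]]
5 [444, 28, 64, 36, 967] [476.4  47.2] medz -225.8 box [[444.0, 63.0], [490.1000061035156, 14.100000381469727], [509.70001220703125, 32.5], [463.6000061035156, 81.4000015258789]]
23 [387, 182, 84, 91, 4731] [428.8 227.9] medz 3.8 box [[386.70001220703125, 254.89999389648438], [406.8999938964844, 181.39999389648438], [472.3999938964844, 199.39999389648438], [452.20001220703125, 272.8999938964844]]
36 [184, 198, 93, 82, 5837] [229.3 238. ] medz 84.7 box [[181.3000030517578, 210.1999969482422], [265.8999938964844, 197.1999969482422], [276.6000061035156, 266.6000061035156], [192.0, 279.6000061035156]]
232 235 [524.  216.   86.6] [161 157 149]
234 268 [451.9 209.5  84.9] [105 104 105]
430 227 [ 559.8 -230.     1.7] [161 158 151]
150 300 [387.9 412.3   3. ] [99 96 95]
263 240 [512.7 147.7  89.8] [161 158 150]
278 240 [513.5 115.5  85.8] [82 80 81]
```

```bash
sleep 1; ls pics
```

```text
case_z.png
side0.png
top0.png
tray_z.png
```

View pics/case_z.png

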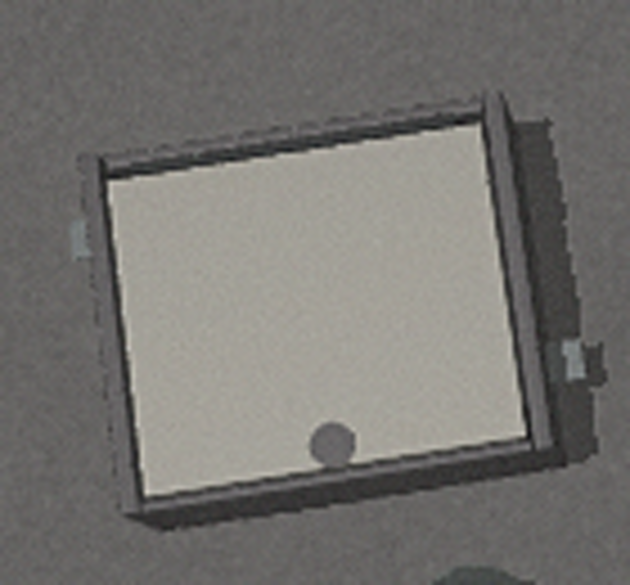

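View pics/tray_z.png

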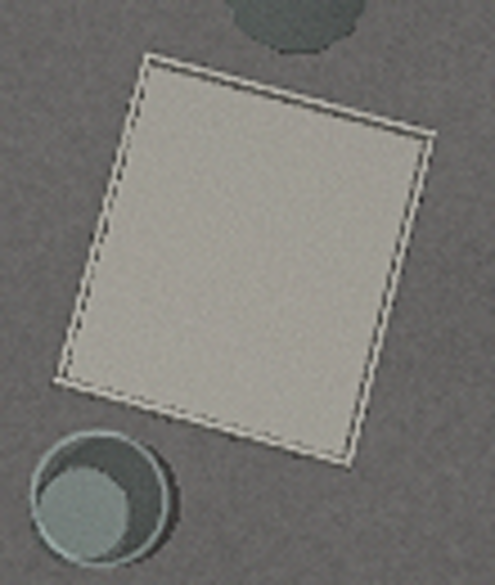

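```bash
python3 - <<'E'
import numpy as np,cv2
from h import *
d=dict(np.load("top0.npz")); img=d["img"]
white=((img.min(2)>140)).astype(np.uint8)
white[:190]=white[:190]
n,l,st,ce=cv2.connectedComponentsWithStats(white)
def lab(u,v): return l[v,u]
for name,(u,v),z in [("flap",(232,230),85),("tray",(430,227),4)]:
    c=max(cv2.findContours((l==lab(u,v)).astype(np.uint8),0,1)[0],key=cv2.contourArea)[:,0]
    w=np.array([onz(d,a,b,z)[:2] for a,b in c],np.float32)
    r=cv2.minAreaRect(w); bx=cv2.boxPoints(r); print(name,np.round(r[0],1),np.round(r[1],1),round(r[2],2),bx.round(1).tolist())
# outer tray rim at z=14
g=cv2.cvtColor(img,cv2.COLOR_RGB2GRAY)
disc=((g<125)&(g>80)).astype(np.uint8)[258:276,225:244]
m=np.zeros_like(g);m[258:277,224:245]=disc if False else 0
sub=(g[260:277,226:243]<130); vs,us=np.nonzero(sub); print("disc",us.mean()+226,vs.mean()+260,sub.sum(), onz(d,us.mean()+226,vs.mean()+260,85).round(1))
print(g[258:282,234])
for nm,u,v in [("flask_b base",267,311),("cyl foot",337,254),("beaker",398,281),("flaskA",441,165)]: print(nm,onz(d,u,v,3).round(0))
for nm,u,v,z in [("flask_b top",260,307,115),("cyl top",338,240,195),("beaker top",394,285,85),("flaskA top",452,147,140)]: print(nm,onz(d,u,v,z).round(0))
E
```

```text
flap [517.9 221.7] [155.7 183.6] 9.36 [[426.1000061035156, 299.6000061035156], [456.0, 118.4000015258789], [609.7000122070312, 143.6999969482422], [579.7999877929688, 324.8999938964844]]
tray [ 560.2 -227.8] [155.2 181.1] 74.03 [[451.79998779296875, -277.5], [625.9000244140625, -327.29998779296875], [668.5999755859375, -178.10000610351562], [494.5, -128.3000030517578]]
disc 234.1970802919708 271.02919708029196 137 [445.3 208.9  85. ]
[162 160 163 164 160 156 102 100 104 105 104 100 105 107 103 103  62  90
 107  58  52  52  51  44]
flask_b base [364. 145.   3.]
cyl foot [495. -14.   3.]
beaker [ 433. -153.    3.]
flaskA [ 709. -260.    3.]
flask_b top [367. 148. 115.]
cyl top [495. -14. 195.]
beaker top [ 416. -135.   85.]
flaskA top [ 708. -258.  140.]
```

```bash
python3 - <<'E'
from cell import arm
import cv2,numpy as np
d=arm.snapshot("wrist"); print(np.round(d["hand_eye"],3).tolist()); cv2.imwrite("pics/w0.png",d["img"][:,:,::-1])
d=arm.snapshot("side"); cv2.imwrite("pics/grip.png",cv2.resize(d["img"][0:110,440:560,::-1],None,fx=5,fy=5,interpolation=2))
E
```

```text
[[-0.0, 0.949, 0.316, 81.451], [1.0, -0.0, 0.0, -0.046], [0.0, 0.316, -0.949, -143.116], [0.0, 0.0, 0.0, 1.0]]
```

View pics/w0.png

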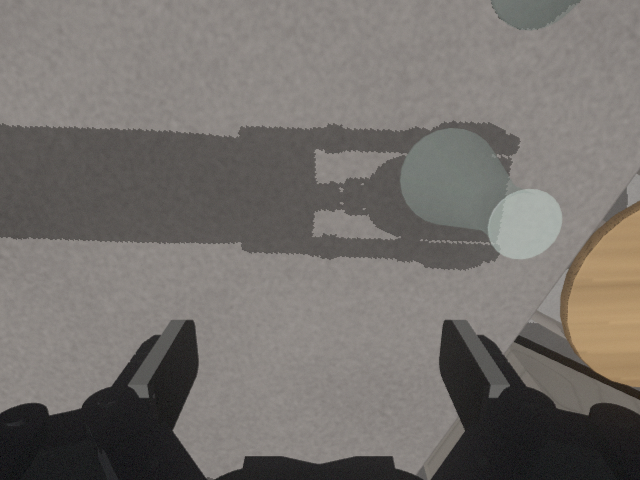

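View pics/grip.png

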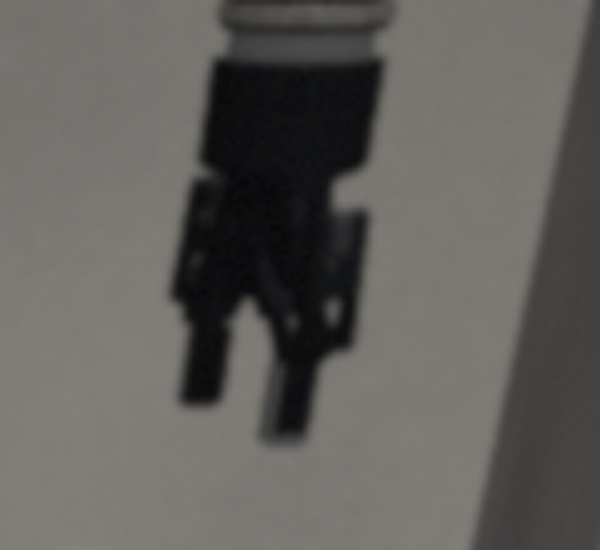

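```bash
cat >> h.py <<'E'
from scipy.spatial.transform import Rotation as Ro
EX=np.array([.9867,.1625,0]);EY=np.array([-.1625,.9867,0]);CASE=np.array([530.,223.,0])
def cw(x,y,z): return CASE+EX*x+EY*y+np.array([0,0,z])
def Rt(yaw_deg,tilt_deg=0):  # tilt: about tool y, applied in tool frame
    return Ro.from_euler('z',yaw_deg,degrees=True)*Ro.from_matrix(np.diag([1.,-1,-1]))*Ro.from_euler('y',tilt_deg,degrees=True)
def plan(s,p,R):
    R0=Ro.from_rotvec(s["eef_rot"]); sh=R0.inv().apply(np.array(p)-s["position"])/500
    tr=np.degrees((R0.inv()*R).as_rotvec())/45
    print("shift",sh.round(4).tolist(),"turn",tr.round(4).tolist())
def st(s):
    R0=Ro.from_rotvec(s["eef_rot"]); m=R0.as_matrix()
    print("t",round(s["time"],2),"pos",np.round(s["position"],1),"yaw",np.degrees(np.arctan2(m[1,0],m[0,0])).round(2),"zax",m[:,2].round(3),"F",np.round(s["force"],2),"gap",round(s["finger_gap"],3))
    c=np.array(s["position"])-CASE; print("case xyz",round(c@EX,1),round(c@EY,1),round(c[2],1), "J",np.round(s["joints"],2))
E
python3 - <<'E'
from cell import arm
from h import *
s=arm.observe(); st(s)
plan(s,[450,-350,300],Rt(75)); plan(s,[470,-350,300],Rt(26.1))
E
```

```text
t 0.2 pos [ 296.9 -605.7  230.4] yaw 26.12 zax [-0.001  0.001 -1.   ] F [-0.13  0.51 -0.23] gap 1.006
case xyz -364.6 -779.8 230.4 J [-1.15  0.26  1.6  -0.    1.27 -0.04]
shift [0.5, -0.3245, -0.1387] turn [-0.0018, -0.0008, -1.0863]
shift [0.5359, -0.3069, -0.1387] turn [-0.0019, -0.0, 0.0004]
```

Emit:
carry_out([
  [[0.12, -0.08, -0.1, 0, 0, -0.2], [0.24, -0.16, -0.14, 0, 0, -0.4], [0.36, -0.24, -0.14, 0, 0, -0.6], [0.46, -0.3, -0.14, 0, 0, -0.8], [0.5, -0.32, -0.14, 0, 0, -1]],
], fingers=0)

```text
time: 0.82
position: [451.7, -350.3, 301.0]
eef_rot: [-2.551, -1.833, -0.001]
force: [0.6, -0.8, -0.2]
finger_gap: -0.002
```

```bash
python3 - <<'E'
from cell import arm
from h import *
s=arm.observe(); st(s)
plan(s,[540,-100,300],Rt(115)); 
E
```

```text
t 0.82 pos [ 451.7 -350.3  301. ] yaw 71.39 zax [ 0.     0.001 -1.   ] F [ 0.63 -0.85 -0.17] gap -0.002
case xyz -170.4 -553.0 301.0 J [-0.7   0.03  1.74  0.    1.37 -0.38]
shift [0.5308, 0.0076, 0.0025] turn [0.0002, -0.0012, -0.9692]
```

Emit:
carry_out([
  [[0.12, 0, 0, 0, 0, -0.2], [0.24, 0, 0, 0, 0, -0.4], [0.36, 0, 0, 0, 0, -0.6], [0.46, 0, 0, 0, 0, -0.8], [0.53, 0, 0, 0, 0, -1]],
])

```text
time: 1.45
position: [536.6, -96.8, 301.2]
eef_rot: [-1.646, -2.675, -0.002]
force: [0.5, 0.0, -0.1]
finger_gap: 0.003
```

```bash
python3 - <<'E'
from cell import arm
from h import *
s=arm.observe(); st(s)
plan(s,[530,120,260],Rt(160)); 
E
```

```text
t 1.45 pos [536.6 -96.8 301.2] yaw 116.78 zax [ 0.     0.001 -1.   ] F [ 0.53  0.03 -0.07] gap 0.003
case xyz -45.5 -316.7 301.2 J [-0.22 -0.02  1.79  0.    1.37 -0.69]
shift [0.393, 0.1836, 0.0829] turn [0.0013, -0.0008, -0.9605]
```

Emit:
carry_out([
  [[0.1, 0.04, 0, 0, 0, -0.2], [0.2, 0.08, 0, 0, 0, -0.4], [0.3, 0.13, 0, 0, 0, -0.6], [0.38, 0.17, 0.04, 0, 0, -0.8], [0.39, 0.18, 0.08, 0, 0, -0.96]],
])

```text
time: 2.08
position: [528.7, 120.8, 261.2]
eef_rot: [0.533, 3.096, 0.003]
force: [0.2, -0.7, 0.0]
finger_gap: -0.001
```

```bash
python3 - <<'E'
from cell import arm
from h import *
s=arm.observe(); st(s)
plan(s,cw(-60,0,200),Rt(189.35)); 
E
```

```text
t 2.08 pos [528.7 120.8 261.2] yaw 160.45 zax [ 0.001  0.002 -1.   ] F [ 0.17 -0.67  0.04] gap -0.001
case xyz -17.8 -100.6 261.2 J [ 0.18 -0.01  1.85  0.    1.29 -1.05]
shift [0.1711, 0.1352, 0.1227] turn [0.0028, 0.0008, -0.6422]
```

Emit:
carry_out([
  [[0.05, 0.04, 0.03, 0, 0, -0.2], [0.1, 0.08, 0.06, 0, 0, -0.4], [0.15, 0.12, 0.1, 0, 0, -0.64], [0.171, 0.135, 0.123, 0, 0, -0.642], [0.171, 0.135, 0.123, 0, 0, -0.642]],
])

```text
time: 2.7
position: [469.9, 213.1, 198.8]
eef_rot: [0.253, -3.13, -0.001]
force: [-0.3, 0.2, 0.7]
finger_gap: -0.001
```

```bash
python3 - <<'E'
from cell import arm
from h import *
s=arm.observe(); st(s)
plan(s,cw(-60,0,92),Rt(189.35))
d=arm.snapshot("wrist"); cv2.imwrite("pics/w1.png",d["img"][:,:,::-1])
E
```

```text
t 2.7 pos [469.9 213.1 198.8] yaw -170.74 zax [-0.001  0.001 -1.   ] F [-0.26  0.21  0.72] gap -0.001
case xyz -60.9 -0.0 198.8 J [ 0.38 -0.01  1.98  0.    1.18 -1.36]
shift [-0.002, -0.0001, 0.2136] turn [0.0013, -0.0011, -0.0021]
```

View pics/w1.png

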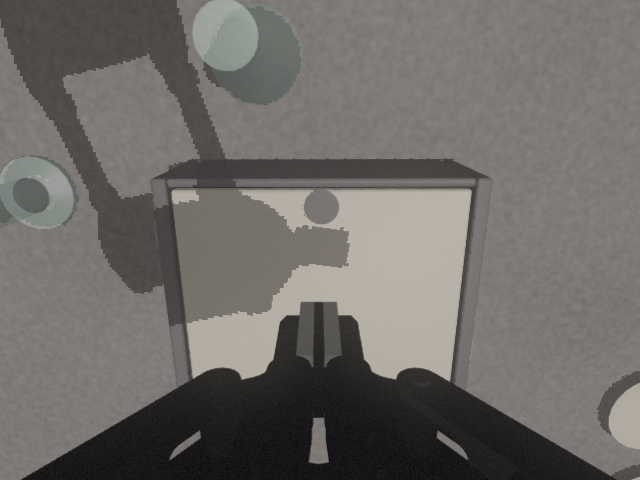

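The wrist view shows the case square in frame and the disc centred at (321,207), in line with the fingers. I'll descend to just above the flap.

Emit:
carry_out([
  [[0, 0, 0.07, 0, 0, 0], [0, 0, 0.14, 0, 0, 0], [0, 0, 0.19, 0, 0, 0], [0, 0, 0.21, 0, 0, 0], [0, 0, 0.212, 0, 0, 0]],
])

```text
time: 3.38
position: [471.7, 212.5, 94.1]
eef_rot: [-0.251, 3.13, 0.002]
force: [0.0, -1.0, 0.8]
finger_gap: -0.0
```

Emit:
carry_out([
  [[0, 0, 0.004, 0, 0, 0], [0, 0, 0.008, 0, 0, 0], [0, 0, 0.012, 0, 0, 0], [0, 0, 0.012, 0, 0, 0]],
])

```text
time: 3.88
position: [471.7, 212.5, 88.2]
eef_rot: [-0.251, 3.13, 0.002]
force: [-0.4, -0.4, -0.5]
finger_gap: -0.001
```

Emit:
carry_out([
  [[0, 0, 0.003, 0, 0, 0], [0, 0, 0.006, 0, 0, 0], [0, 0, 0.006, 0, 0, 0]],
])

```text
time: 4.25
position: [471.7, 212.6, 85.3]
eef_rot: [-0.251, 3.13, 0.002]
force: [-0.7, -0.5, 1.3]
finger_gap: 0.001
```

Emit:
carry_out([
  [[0, 0, 0.002, 0, 0, 0], [0, 0, 0.003, 0, 0, 0], [0, 0, 0.003, 0, 0, 0]],
])

```text
time: 4.62
position: [471.7, 212.6, 84.1]
eef_rot: [-0.251, 3.131, 0.002]
force: [-2.1, -1.1, 5.1]
finger_gap: -0.002
```

Emit:
carry_out([
  [[0, 0, 0.002, 0, 0, 0], [0, 0, 0.003, 0, 0, 0], [0, 0, 0.003, 0, 0, 0]],
])

```text
time: 5.0
position: [471.7, 212.6, 83.3]
eef_rot: [-0.251, 3.131, 0.002]
force: [-3.5, -1.8, 7.0]
finger_gap: 0.002
```

Emit:
carry_out([
  [[0, 0, 0.002, 0, 0, 0], [0, 0, 0.003, 0, 0, 0], [0, 0, 0.003, 0, 0, 0]],
])

```text
time: 5.38
position: [471.7, 212.6, 82.5]
eef_rot: [-0.251, 3.131, 0.002]
force: [-2.2, -0.6, 7.7]
finger_gap: 0.001
```

Emit:
carry_out([
  [[0, 0, 0.002, 0, 0, 0], [0, 0, 0.004, 0, 0, 0], [0, 0, 0.004, 0, 0, 0]],
])

```text
time: 5.75
position: [471.6, 212.6, 81.3]
eef_rot: [-0.251, 3.131, 0.002]
force: [-3.0, -1.2, 6.9]
finger_gap: 0.006
```

Emit:
carry_out([
  [[0, 0, 0.002, 0, 0, 0], [0, 0, 0.003, 0, 0, 0], [0, 0, 0.003, 0, 0, 0]],
])

```text
time: 6.12
position: [471.7, 212.6, 80.5]
eef_rot: [-0.251, 3.131, 0.002]
force: [-3.3, -1.4, 7.2]
finger_gap: -0.0
```

```bash
cat >> h.py <<'E'
def tcp(th,w=11.,s0=140.,s1=128.):
    s=s0+(s1-s0)*np.clip(th/1.55,0,1)
    return 70-s*np.cos(th)+4*np.sin(th)+w, 81+s*np.sin(th)+4*np.cos(th)
def rows(s,ths,y=0.):
    R0=Ro.from_rotvec(s["eef_rot"])
    for t in ths:
        x,z=tcp(t); print(round(t,3),(R0.inv().apply(cw(x,y,z)-s["position"])/500).round(3).tolist())
E
python3 - <<'E'
from cell import arm
from h import *
s=arm.observe(); st(s); print(tcp(-.035),tcp(0))
rows(s,[-.02,0.01,.04,.08,.12])
E
```

```text
t 6.12 pos [471.7 212.6  80.5] yaw -170.84 zax [ 0.001  0.001 -1.   ] F [-3.26 -1.43  7.2 ] gap -0.0
case xyz -59.2 -0.8 80.5 J [ 0.37  0.11  2.08  0.    0.95 -1.36]
(np.float64(-59.054230171705754), np.float64(80.09855060548688)) (np.float64(-59.0), np.float64(85.0))
-0.02 [-0.0, 0.002, -0.003]
0.01 [-0.001, 0.002, -0.012]
0.04 [-0.002, 0.002, -0.02]
0.08 [-0.003, 0.002, -0.031]
0.12 [-0.005, 0.002, -0.042]
```

Emit:
carry_out([
  [[0, 0, -0.004, 0, 0, 0], [-0.001, 0, -0.012, 0, 0, 0], [-0.002, 0, -0.02, 0, 0, 0], [-0.003, 0, -0.03, 0, 0, 0], [-0.005, 0, -0.04, 0, 0, 0]],
])

```text
time: 6.75
position: [474.3, 213.0, 100.9]
eef_rot: [-0.251, 3.131, 0.002]
force: [-2.1, -1.0, 2.6]
finger_gap: 0.002
```

```bash
python3 - <<'E'
from cell import arm
from h import *
s=arm.observe(); st(s)
rows(s,[.14,.2,.27,.34,.41,.48],-0.8)
d=arm.snapshot("side"); cv2.imwrite("pics/s2.png",d["img"][:,:,::-1])
E
```

```text
t 6.75 pos [474.3 213.  100.9] yaw -170.84 zax [ 0.001  0.001 -1.   ] F [-2.1  -0.98  2.63] gap 0.002
case xyz -56.6 -0.8 100.9 J [ 0.37  0.09  2.06  0.    0.99 -1.36]
0.14 [-0.001, 0.0, -0.007]
0.2 [-0.005, 0.0, -0.023]
0.27 [-0.012, 0.0, -0.042]
0.34 [-0.019, 0.0, -0.059]
0.41 [-0.028, 0.0, -0.077]
0.48 [-0.037, 0.0, -0.093]
```

View pics/s2.png

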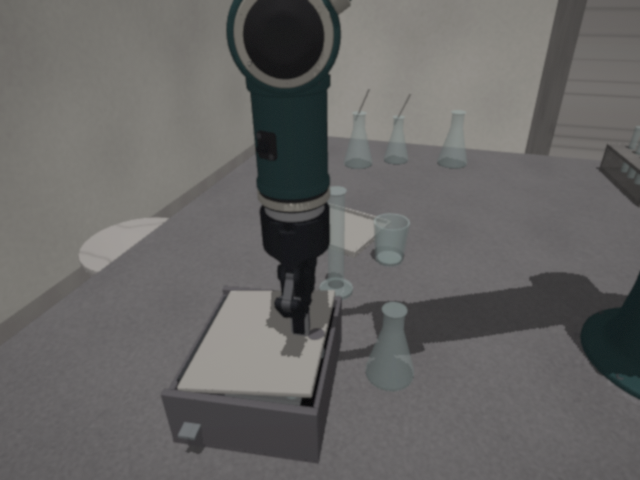

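The side view shows the flap unlatched and raised slightly, resting on the fingertips at about (305,320). I'll keep easing it along the arc.

Emit:
carry_out([
  [[-0.003, 0, -0.015, 0, 0, 0], [-0.008, 0, -0.032, 0, 0, 0], [-0.015, 0, -0.05, 0, 0, 0], [-0.023, 0, -0.068, 0, 0, 0], [-0.031, 0, -0.083, 0, 0, 0]],
])

```text
time: 7.42
position: [490.9, 215.9, 144.2]
eef_rot: [-0.251, 3.128, 0.003]
force: [0.8, -0.3, 2.5]
finger_gap: 0.002
```

```bash
python3 - <<'E'
from cell import arm
from h import *
s=arm.observe(); st(s)
rows(s,[.44,.5,.57,.64,.71,.78,.85],-0.8)
E
```

```text
t 7.42 pos [490.9 215.9 144.2] yaw -170.84 zax [ 0.003  0.002 -1.   ] F [ 0.85 -0.27  2.55] gap 0.002
case xyz -39.8 -0.7 144.2 J [ 0.37  0.07  1.99  0.    1.07 -1.36]
0.44 [0.002, -0.0, 0.003]
0.5 [-0.006, -0.0, -0.011]
0.57 [-0.018, -0.0, -0.027]
0.64 [-0.03, -0.0, -0.041]
0.71 [-0.043, 0.0, -0.055]
0.78 [-0.057, 0.0, -0.068]
0.85 [-0.072, 0.0, -0.079]
```

Emit:
carry_out([
  [[-0.008, 0, -0.012, 0, 0, 0], [-0.019, 0, -0.027, 0, 0, 0], [-0.031, 0, -0.041, 0, 0, 0], [-0.044, 0, -0.055, 0, 0, 0], [-0.057, 0, -0.068, 0, 0, 0]],
])

```text
time: 8.05
position: [519.6, 220.4, 178.7]
eef_rot: [-0.251, 3.128, 0.003]
force: [1.1, 0.2, 1.1]
finger_gap: 0.002
```

```bash
python3 - <<'E'
from cell import arm
from h import *
s=arm.observe(); st(s)
rows(s,[.78,.84,.91,.98,1.05,1.12],-0.8)
E
```

```text
t 8.05 pos [519.6 220.4 178.7] yaw -170.84 zax [ 0.003  0.002 -1.   ] F [1.1  0.17 1.11] gap 0.002
case xyz -10.7 -0.8 178.7 J [ 0.36  0.09  1.9   0.    1.14 -1.37]
0.78 [0.001, 0.0, 0.001]
0.84 [-0.011, 0.0, -0.009]
0.91 [-0.027, 0.0, -0.019]
0.98 [-0.043, 0.0, -0.029]
1.05 [-0.059, 0.0, -0.037]
1.12 [-0.076, 0.0, -0.044]
```

Emit:
carry_out([
  [[-0.013, 0, -0.01, 0, 0, 0], [-0.027, 0, -0.019, 0, 0, 0], [-0.043, 0, -0.029, 0, 0, 0], [-0.059, 0, -0.037, 0, 0, 0], [-0.075, 0, -0.044, 0, 0, 0]],
])

```text
time: 8.68
position: [557.1, 226.5, 201.0]
eef_rot: [-0.251, 3.128, 0.003]
force: [1.0, 0.3, 1.2]
finger_gap: 0.001
```

```bash
python3 - <<'E'
from cell import arm
from h import *
s=arm.observe(); st(s)
rows(s,[1.12,1.18,1.25,1.32,1.39,1.46,1.53],-0.8)
E
```

```text
t 8.68 pos [557.1 226.5 201. ] yaw -170.84 zax [ 0.004  0.002 -1.   ] F [1.03 0.33 1.16] gap 0.001
case xyz 27.3 -1.0 201.0 J [ 0.34  0.14  1.8   0.    1.19 -1.39]
1.12 [-0.0, 0.0, 0.0]
1.18 [-0.015, 0.0, -0.005]
1.25 [-0.033, 0.0, -0.01]
1.32 [-0.051, 0.001, -0.013]
1.39 [-0.069, 0.001, -0.015]
1.46 [-0.087, 0.001, -0.016]
1.53 [-0.105, 0.001, -0.016]
```

Emit:
carry_out([
  [[-0.016, 0, -0.005, 0, 0, 0], [-0.033, 0, -0.01, 0, 0, 0], [-0.05, 0, -0.013, 0, 0, 0], [-0.066, 0, -0.015, 0, 0, 0], [-0.082, 0, -0.016, 0, 0, 0]],
])

```text
time: 9.3
position: [598.1, 233.0, 209.1]
eef_rot: [-0.251, 3.128, 0.003]
force: [0.0, 0.3, 1.3]
finger_gap: -0.003
```

Emit:
carry_out([
  [[-0.012, 0, 0, 0, 0, 0], [-0.024, 0, 0, 0, 0, 0], [-0.036, 0, 0, 0, 0, 0], [-0.046, 0, 0, 0, 0, 0], [-0.056, 0, 0, 0, 0, 0]],
])

```text
time: 9.93
position: [625.6, 237.4, 208.8]
eef_rot: [-0.251, 3.129, 0.002]
force: [0.1, -0.1, -0.4]
finger_gap: 0.003
```

```bash
python3 - <<'E'
from cell import arm
from h import *
s=arm.observe(); st(s)
d=arm.snapshot("side"); cv2.imwrite("pics/s3.png",d["img"][:,:,::-1])
d=arm.snapshot("wrist"); cv2.imwrite("pics/w3.png",d["img"][:,:,::-1])
E
```

```text
t 9.93 pos [625.6 237.4 208.8] yaw -170.84 zax [ 0.003  0.002 -1.   ] F [ 0.12 -0.05 -0.41] gap 0.003
case xyz 96.7 -1.3 208.8 J [ 0.33  0.26  1.64  0.    1.23 -1.41]
```

View pics/s3.png

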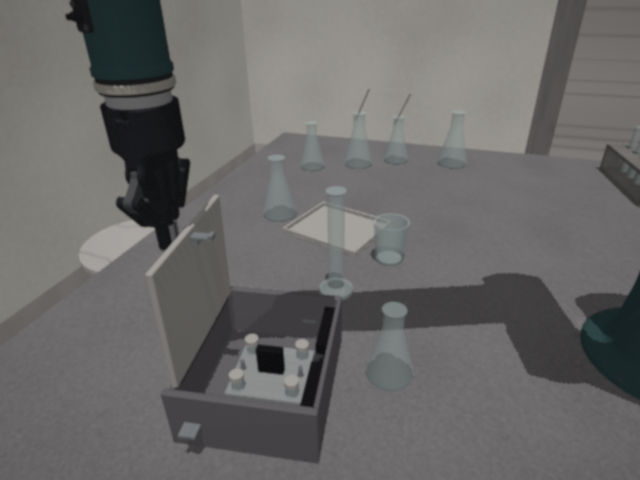

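View pics/w3.png

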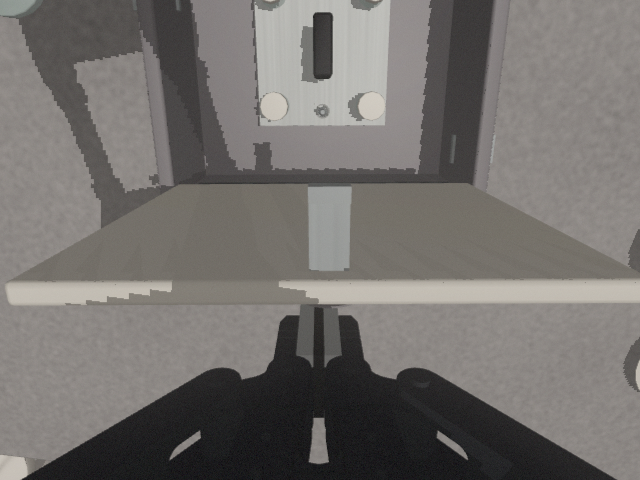

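The side view shows the flap upright at about (190,290) and the carrier seated with its black bar at (270,360). The wrist view has the bar centred at (323,45). Now I'll go up and over the flap, tilting the hand toward the base to clear the hook.

Emit:
carry_out([
  [[-0.01, 0, -0.08, 0, 0, 0], [-0.01, 0, -0.16, 0, 0, 0], [0.06, 0, -0.23, 0, 0, 0], [0.18, 0, -0.25, 0, 0, 0], [0.29, 0, -0.25, 0, -0.1, 0]],
])

```text
time: 10.65
position: [482.5, 214.3, 335.1]
eef_rot: [-0.243, 3.046, 0.014]
force: [-0.2, 1.0, 1.9]
finger_gap: -0.001
```

```bash
python3 - <<'E'
from cell import arm
from h import *
s=arm.observe(); st(s)
plan(s,cw(-80,0,300),Rt(189.35,-12))
E
```

```text
t 10.65 pos [482.5 214.3 335.1] yaw -170.9 zax [ 0.085  0.016 -0.996] F [-0.19  1.    1.9 ] gap -0.001
case xyz -48.3 -0.8 335.1 J [ 0.38 -0.12  1.83 -0.02  1.35 -1.34]
shift [0.0693, 0.0013, 0.0645] turn [0.0022, -0.157, -0.0056]
```

Emit:
carry_out([
  [[0.01, 0, 0.05, 0, -0.08, 0], [0.01, 0, 0.1, 0, -0.16, 0], [0.01, 0, 0.1, 0, -0.16, 0], [0.01, 0, 0.1, 0, -0.16, 0]],
], fingers=1)

```text
time: 11.15
position: [482.4, 214.6, 286.1]
eef_rot: [-0.232, 2.921, 0.029]
force: [0.3, -0.0, 0.9]
finger_gap: 0.846
```

```bash
python3 - <<'E'
from cell import arm
from h import *
s=arm.observe(); st(s)
d=arm.snapshot("wrist"); cv2.imwrite("pics/w4.png",d["img"][:,:,::-1])
t=arm.snapshot("top"); cv2.imwrite("pics/t4.png",t["img"][:,:,::-1])
R=Ro.from_rotvec(s["eef_rot"]).as_matrix(); T=np.eye(4);T[:3,:3]=R;T[:3,3]=s["position"]
d["cam_to_world"]=T@d["hand_eye"]; np.savez("w4.npz",**d); np.savez("t4.npz",**t)
E
```

```text
t 11.15 pos [482.4 214.6 286.1] yaw -170.92 zax [ 0.208  0.036 -0.978] F [ 0.33 -0.01  0.89] gap 0.846
case xyz -48.3 -0.6 286.1 J [ 0.4  -0.19  1.98 -0.05  1.14 -1.31]
```

View pics/w4.png

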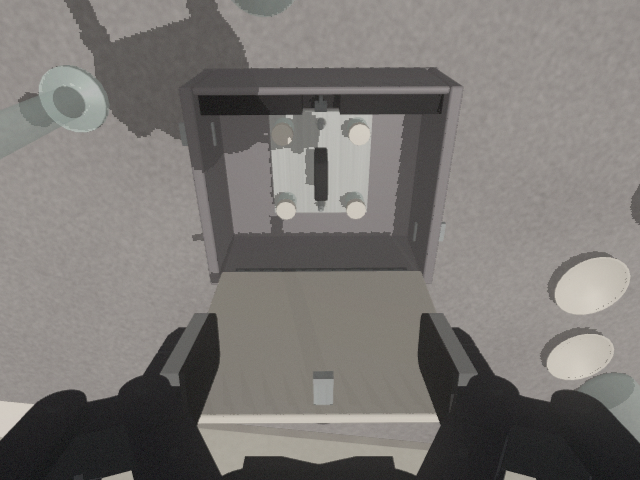

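View pics/t4.png

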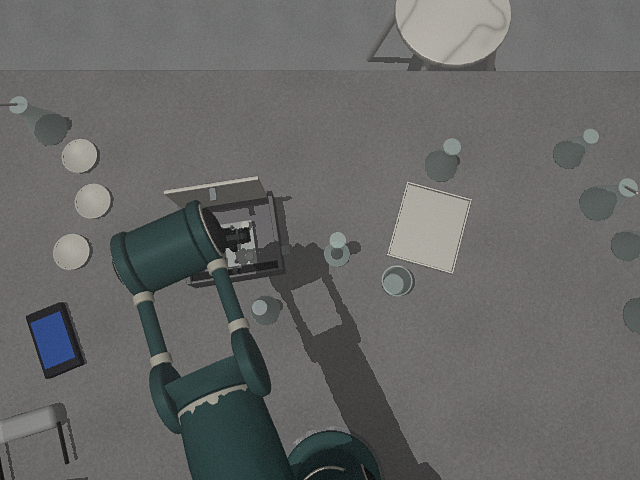

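The wrist view shows the bar at about (321,174) and the vial caps at (283,132), (359,134), (286,209) and (356,209). I'll cast those onto their height planes.

```bash
python3 - <<'E'
from h import *
d=dict(np.load("w4.npz")); img=d["img"]; g=cv2.cvtColor(img,cv2.COLOR_RGB2GRAY).astype(int)
def case(p): q=p-CASE; return np.array([q@EX,q@EY,q[2]]).round(1)
for u,v in [(283,132),(359,134),(286,209),(356,209)]: print("vial",case(onz(d,u,v,52)))
m=np.zeros(g.shape,np.uint8); m[140:210,305:340]=(g[140:210,305:340]<55)
c=max(cv2.findContours(m,0,1)[0],key=cv2.contourArea); print(cv2.minAreaRect(c), cv2.boundingRect(c))
x,y,w,h=cv2.boundingRect(c)
# bar top's near(front)=top of image end
for u,v in [(x+w/2-.5,y),(x+w/2-.5,y+h-1)]: print("bar end @70",case(onz(d,u,v,70)),"@20",case(onz(d,u,v,28)))
P=cloud(d)
for u,v in [(321,165),(321,180),(321,158),(300,170),(345,170),(356,209),(270,85),(225,350)]: print(u,v,case(P[v,u]),g[v,u])
print("walls", [case(onz(d,u,v,85)) for u,v in [(193,90),(455,90)]])
cv2.imwrite("pics/w4z.png",cv2.resize(img[90:230,250:390,::-1],None,fx=4,fy=4,interpolation=2))
E
```

```text
vial [-52.2 -29.9  52. ]
vial [-50.2  34.9  52. ]
vial [ 20.9 -30.5  52. ]
vial [21.2 35.2 52. ]
((320.5, 156.0), (14.0, 11.0), 90.0) (315, 149, 12, 15)
bar end @70 [-43.2   1.9  70. ] @20 [-29.    2.1  28. ]
bar end @70 [-31.1   1.8  70. ] @20 [-15.4   2.1  28. ]
321 165 [-29.2   2.3  69.7] 61
321 180 [-16.    2.2  70.7] 65
321 158 [-31.6   2.4  59.3] 56
300 170 [ -8.8 -17.4  28.9] 181
345 170 [-9.  25.3 29.8] 182
356 209 [20.9 35.2 52.6] 200
270 85 [-95.6 -35.7  78.6] 80
225 350 [ 65.8 -67.7 187.4] 127
walls [array([-93.5, -91.8,  85. ]), array([-92.6, 100.8,  85. ])]
```

View pics/w4z.png

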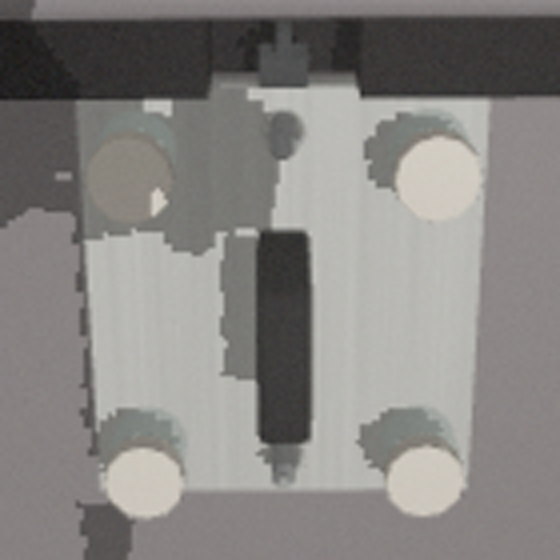

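```bash
python3 - <<'E'
from cell import arm
from h import *
s=arm.observe(); st(s)
plan(s,cw(-11.5,1.7,105),Rt(189.35,-12))
plan(s,cw(-11.5,1.7,200),Rt(189.35,-12))
E
```

```text
t 11.25 pos [483.2 214.8 286.7] yaw -170.94 zax [ 0.209  0.036 -0.977] F [-0.37  0.14  0.09] gap 0.993
case xyz -47.5 -0.5 286.7 J [ 0.4  -0.19  1.98 -0.05  1.14 -1.31]
shift [0.0067, 0.0037, 0.3704] turn [0.0024, 0.0054, -0.0062]
shift [-0.0336, 0.0043, 0.1848] turn [0.0024, 0.0054, -0.0062]
```

Emit:
carry_out([
  [[0, 0.002, 0.1, 0, 0, 0], [0, 0.004, 0.2, 0, 0, 0], [0.005, 0.004, 0.3, 0, 0, 0], [0.007, 0.004, 0.36, 0, 0, 0], [0.007, 0.004, 0.37, 0, 0, 0]],
])

```text
time: 11.88
position: [517.8, 222.4, 103.0]
eef_rot: [-0.232, 2.924, 0.027]
force: [-0.6, -0.1, 0.1]
finger_gap: 1.004
```

```bash
python3 - <<'E'
from cell import arm
from h import *
s=arm.observe(); st(s)
d=arm.snapshot("wrist"); cv2.imwrite("pics/w5.png",d["img"][:,:,::-1])
R=Ro.from_rotvec(s["eef_rot"]).as_matrix(); T=np.eye(4);T[:3,:3]=R;T[:3,3]=s["position"]
d["cam_to_world"]=T@d["hand_eye"]; np.savez("w5.npz",**d)
E
```

```text
t 11.88 pos [517.8 222.4 103. ] yaw -170.95 zax [ 0.205  0.035 -0.978] F [-0.58 -0.06  0.12] gap 1.004
case xyz -12.2 1.4 103.0 J [ 0.39  0.05  2.12 -0.07  0.77 -1.3 ]
```

View pics/w5.png

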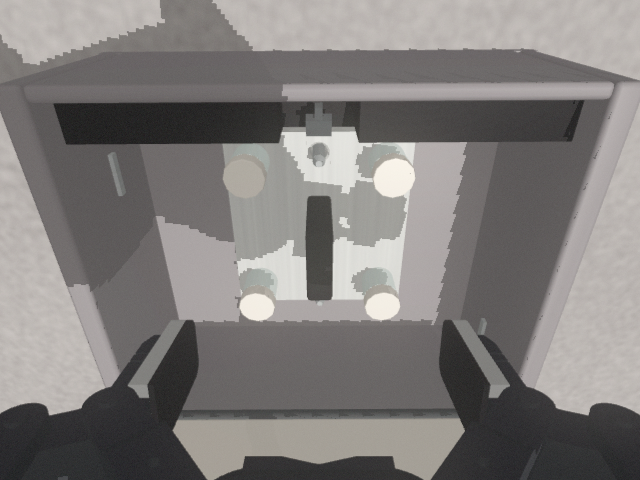

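```bash
python3 - <<'E'
from h import *
from cell import arm
d=dict(np.load("w5.npz")); 
def case(p): q=p-CASE; return np.array([q@EX,q@EY,q[2]]).round(1)
V=[case(onz(d,u,v,52)) for u,v in [(244,177),(394,177),(257,306),(381,306)]]
print(V,np.mean(V,0))
print("bar",case(onz(d,318.5,198,70)),case(onz(d,318.5,299,70)))
s=arm.observe()
plan(s,cw(-11.5,1.2,37.5),Rt(189.35,-12))
E
```

```text
[array([-50.5, -30.8,  52. ]), array([-50.1,  35. ,  52. ]), array([ 21.9, -30.7,  52. ]), array([22.3, 34.4, 52. ])] [-14.1     1.975  52.   ]
bar [-48.5   1.8  70. ] [ 3.1  1.6 70. ]
shift [0.0282, -0.0012, 0.1303] turn [0.0017, 0.0026, -0.0066]
```

Emit:
carry_out([
  [[0.006, 0, 0.03, 0, 0, 0], [0.013, 0, 0.06, 0, 0, 0], [0.019, 0, 0.09, 0, 0, 0], [0.024, 0, 0.12, 0, 0, 0], [0.026, 0, 0.13, 0, 0, 0]],
])

```text
time: 12.55
position: [518.3, 222.7, 36.2]
eef_rot: [-0.232, 2.924, 0.027]
force: [-0.6, 0.2, -0.5]
finger_gap: 1.005
```

```bash
python3 - <<'E'
from cell import arm
from h import *
s=arm.observe(); st(s)
d=arm.snapshot("wrist"); cv2.imwrite("pics/w6.png",d["img"][:,:,::-1])
d=arm.snapshot("side"); cv2.imwrite("pics/s6.png",d["img"][:,:,::-1])
E
```

```text
t 12.55 pos [518.3 222.7  36.2] yaw -170.94 zax [ 0.205  0.034 -0.978] F [-0.55  0.2  -0.52] gap 1.005
case xyz -11.6 1.6 36.2 J [ 0.39  0.15  2.16 -0.08  0.63 -1.28]
```

View pics/w6.png

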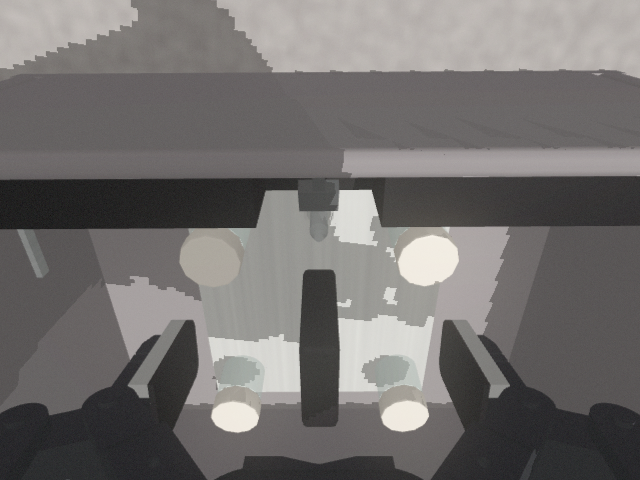

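View pics/s6.png

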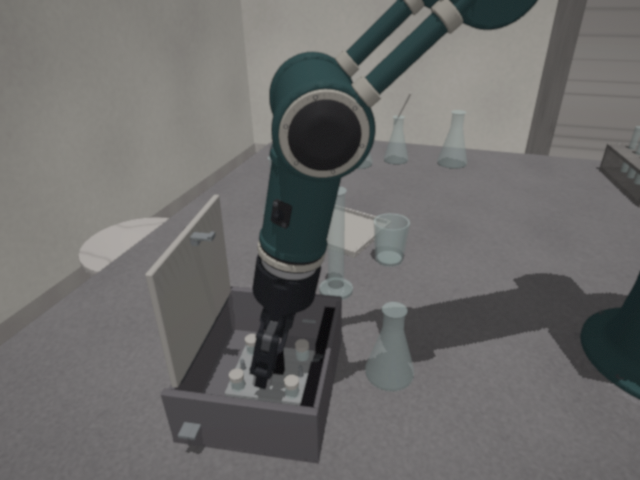

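The bar, at column 318, is centred between the pads, and both views show clearance to the hook and walls. Closing the fingers.

Emit:
carry_out([
  [[0, 0, 0, 0, 0, 0], [0, 0, 0, 0, 0, 0], [0, 0, 0, 0, 0, 0], [0, 0, 0, 0, 0, 0], [0, 0, 0, 0, 0, 0]],
], fingers=0)

```text
time: 13.28
position: [519.1, 223.0, 37.3]
eef_rot: [-0.232, 2.923, 0.028]
force: [-1.1, 0.4, 2.2]
finger_gap: 0.134
```

Emit:
carry_out([
  [[0, 0, 0, 0, 0, 0], [0, 0, 0, 0, 0, 0], [0, 0, 0, 0, 0, 0]],
])

```text
time: 13.65
position: [519.1, 223.0, 37.3]
eef_rot: [-0.232, 2.923, 0.028]
force: [0.4, 0.2, 1.4]
finger_gap: 0.13
```

```bash
python3 - <<'E'
from cell import arm
from h import *
s=arm.observe(); st(s); print(s["moment"])
p=np.array(s["position"])
for dz in [6,12,18,24,30,60,90]:
    plan(s,p+[0,0,dz],Ro.from_rotvec(s["eef_rot"]))
E
```

```text
t 13.65 pos [519.1 223.   37.3] yaw -170.95 zax [ 0.206  0.035 -0.978] F [0.44 0.22 1.37] gap 0.13
case xyz -10.8 1.8 37.3 J [ 0.39  0.15  2.16 -0.08  0.63 -1.28]
[-0.06322427  0.08802552 -0.0258833 ]
shift [-0.0025, 0.0, -0.0117] turn [0.0, 0.0, 0.0]
shift [-0.005, 0.0001, -0.0235] turn [0.0, 0.0, 0.0]
shift [-0.0075, 0.0001, -0.0352] turn [0.0, 0.0, 0.0]
shift [-0.01, 0.0001, -0.0469] turn [0.0, 0.0, 0.0]
shift [-0.0125, 0.0001, -0.0587] turn [0.0, 0.0, 0.0]
shift [-0.0251, 0.0003, -0.1173] turn [0.0, 0.0, 0.0]
shift [-0.0376, 0.0004, -0.176] turn [0.0, 0.0, 0.0]
```

Gripped: the gap of 0.13 is about 11 mm. Lifting straight up slowly.

Emit:
carry_out([
  [[-0.001, 0, -0.006, 0, 0, 0], [-0.0025, 0, -0.012, 0, 0, 0], [-0.004, 0, -0.018, 0, 0, 0], [-0.005, 0, -0.024, 0, 0, 0], [-0.005, 0, -0.024, 0, 0, 0]],
])

```text
time: 14.28
position: [519.3, 223.1, 50.0]
eef_rot: [-0.232, 2.922, 0.028]
force: [-0.1, 1.0, -2.3]
finger_gap: 0.126
```

```bash
python3 - <<'E'
from cell import arm
from h import *
s=arm.observe(); st(s); print(s["moment"])
d=arm.snapshot("wrist"); cv2.imwrite("pics/w7.png",d["img"][:,:,::-1])
E
```

```text
t 14.28 pos [519.3 223.1  50. ] yaw -170.95 zax [ 0.207  0.035 -0.978] F [-0.08  1.   -2.26] gap 0.126
case xyz -10.5 1.8 50.0 J [ 0.39  0.13  2.15 -0.08  0.66 -1.28]
[-0.00403302  0.16225424  0.00506136]
```

View pics/w7.png

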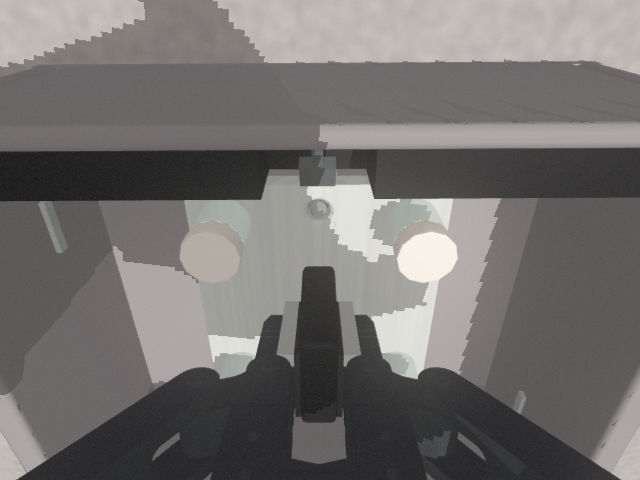

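The carrier has risen 13 mm with the hand, and a pin top is visible in its hole at (319,208). Continuing straight up.

Emit:
carry_out([
  [[-0.002, 0, -0.009, 0, 0, 0], [-0.004, 0, -0.018, 0, 0, 0], [-0.006, 0, -0.027, 0, 0, 0], [-0.008, 0, -0.036, 0, 0, 0], [-0.008, 0, -0.036, 0, 0, 0]],
])

```text
time: 14.95
position: [519.8, 223.2, 69.0]
eef_rot: [-0.232, 2.921, 0.028]
force: [-1.2, -0.5, -2.7]
finger_gap: 0.128
```

Emit:
carry_out([
  [[-0.002, 0, -0.012, 0, 0, 0], [-0.006, 0, -0.03, 0, 0, 0], [-0.011, 0, -0.05, 0, 0, 0], [-0.015, 0, -0.07, 0, 0, 0], [-0.019, 0, -0.09, 0, 0, 0]],
])

```text
time: 15.58
position: [519.8, 223.1, 116.0]
eef_rot: [-0.231, 2.92, 0.029]
force: [0.0, -0.1, -2.3]
finger_gap: 0.131
```

```bash
python3 - <<'E'
from cell import arm
from h import *
s=arm.observe(); st(s); print(s["moment"])
d=arm.snapshot("wrist"); cv2.imwrite("pics/w8.png",d["img"][:,:,::-1])
d=arm.snapshot("side"); cv2.imwrite("pics/s8.png",d["img"][:,:,::-1])
plan(s,cw(-30,1.5,150),Rt(189.35,-12))
plan(s,cw(-40,1.5,250),Rt(189.35,-12))
E
```

```text
t 15.57 pos [519.8 223.1 116. ] yaw -170.95 zax [ 0.208  0.036 -0.977] F [ 0.01 -0.15 -2.27] gap 0.131
case xyz -10.1 1.8 116.0 J [ 0.39  0.04  2.11 -0.06  0.79 -1.3 ]
[-0.01551961  0.21626133  0.06445919]
shift [0.0246, -0.0006, -0.075] turn [0.0021, 0.0042, -0.0066]
shift [0.0019, -0.0001, -0.2747] turn [0.0021, 0.0042, -0.0066]
```

View pics/w8.png

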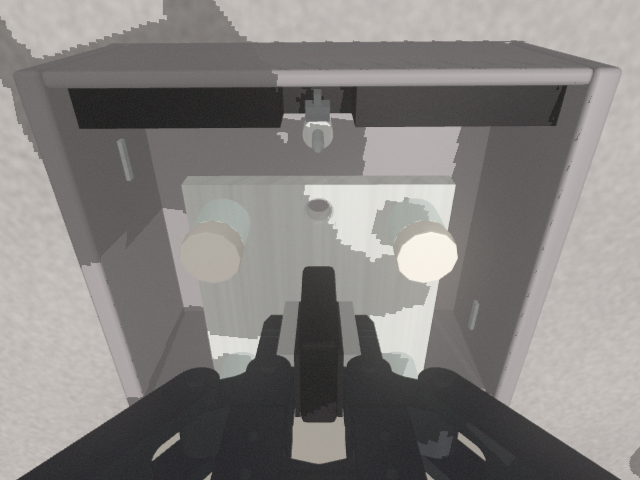

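View pics/s8.png

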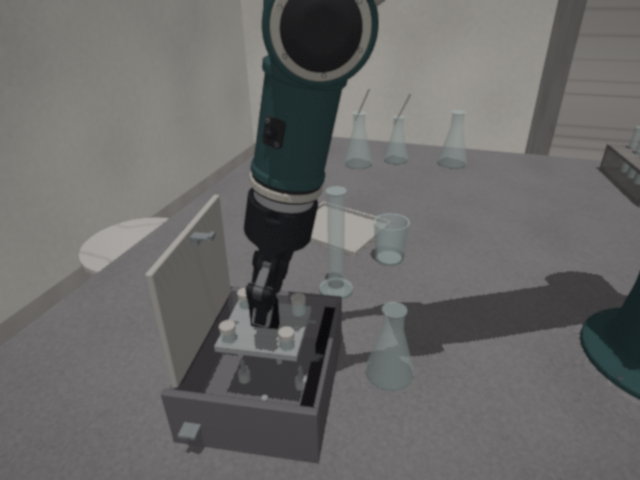

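The side view shows the carrier level above the pins, at about (265,335). I'll back off up and away from the hook.

Emit:
carry_out([
  [[0, 0, -0.04, 0, 0, 0], [0, 0, -0.1, 0, 0, 0], [0, 0, -0.16, 0, 0, 0], [0, 0, -0.23, 0, 0, 0], [0, 0, -0.29, 0, 0, 0]],
])

```text
time: 16.3
position: [490.0, 218.1, 259.7]
eef_rot: [-0.231, 2.918, 0.03]
force: [0.0, 0.4, -1.8]
finger_gap: 0.132
```

```bash
python3 - <<'E'
from cell import arm
from h import *
s=arm.observe(); st(s); print(s["moment"])
plan(s,[500,20,258],Rt(176,-12))
E
```

```text
t 16.3 pos [490.  218.1 259.7] yaw -170.96 zax [ 0.211  0.037 -0.977] F [ 0.02  0.35 -1.81] gap 0.132
case xyz -40.3 1.7 259.7 J [ 0.4  -0.16  2.01 -0.06  1.08 -1.3 ]
[-0.04758353  0.17482632  0.00597836]
shift [0.0422, -0.3944, -0.0072] turn [0.0655, 0.0073, 0.2833]
```

Emit:
carry_out([
  [[0.004, -0.05, 0, 0.01, 0, 0.05], [0.013, -0.13, -0.002, 0.02, 0, 0.1], [0.022, -0.22, -0.004, 0.04, 0, 0.16], [0.032, -0.31, -0.006, 0.053, 0.006, 0.23], [0.042, -0.39, -0.007, 0.065, 0.007, 0.283]],
])

```text
time: 16.92
position: [499.4, 20.7, 257.7]
eef_rot: [0.104, 2.93, -0.011]
force: [0.4, 0.2, -2.6]
finger_gap: 0.132
```

```bash
python3 - <<'E'
from cell import arm
from h import *
s=arm.observe(); st(s); print(s["moment"])
TX=np.array([np.cos(np.radians(-16)),np.sin(np.radians(-16)),0])
T=np.array([558.5,-226,0])
# grip pt rel to carrier centre: recorded tcp case (-10.8,1.8)-carrier(-14.5,1.8)= +3.7
plan(s,T+TX*3.7+[0,0,240],Rt(164,-12))
E
```

```text
t 16.93 pos [499.4  20.7 257.7] yaw 175.92 zax [ 0.207 -0.015 -0.978] F [ 0.43  0.24 -2.58] gap 0.132
case xyz -63.0 -194.6 257.7 J [ 0.   -0.23  2.07 -0.02  1.09 -1.49]
[0.00404429 0.16996211 0.02833877]
shift [-0.1493, -0.4853, 0.0679] turn [0.0554, 0.0, 0.2591]
```

Emit:
carry_out([
  [[-0.02, -0.07, 0, 0.01, 0, 0.05], [-0.06, -0.18, -0.005, 0.02, 0, 0.1], [-0.1, -0.3, 0, 0.035, 0, 0.16], [-0.135, -0.42, 0.03, 0.05, 0, 0.22], [-0.149, -0.485, 0.068, 0.055, 0, 0.259]],
])

```text
time: 17.55
position: [562.7, -230.0, 240.3]
eef_rot: [0.412, 2.903, -0.044]
force: [0.4, 0.6, -3.2]
finger_gap: 0.132
```

```bash
python3 - <<'E'
from cell import arm
from h import *
s=arm.observe(); st(s); print(s["moment"])
TX=np.array([np.cos(np.radians(-16)),np.sin(np.radians(-16)),0])
T=np.array([558.5,-226,0])
plan(s,T+TX*3.7+[0,0,60],Rt(164,-12))
d=arm.snapshot("wrist"); cv2.imwrite("pics/w9.png",d["img"][:,:,::-1])
R=Ro.from_rotvec(s["eef_rot"]).as_matrix(); M=np.eye(4);M[:3,:3]=R;M[:3,3]=s["position"]
d["cam_to_world"]=M@d["hand_eye"]; np.savez("w9.npz",**d)
E
```

```text
t 17.55 pos [ 562.7 -230.   240.3] yaw 163.84 zax [ 0.201 -0.059 -0.978] F [ 0.4   0.56 -3.24] gap 0.132
case xyz -41.4 -452.3 240.3 J [-0.45 -0.    1.9   0.04  1.03 -1.75]
[ 0.02433916  0.1640672  -0.01345737]
shift [0.0784, 0.0055, 0.352] turn [-0.0013, 0.0025, -0.0035]
```

View pics/w9.png

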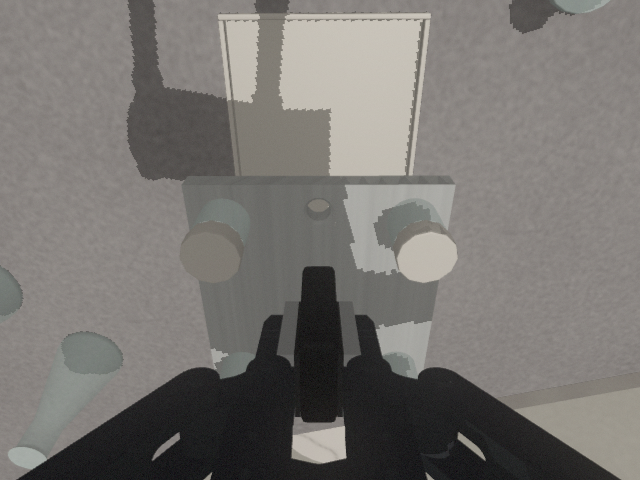

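The tray's front rim runs from (219,15) to (429,15), roughly centred under the plate. I'll check the tray pose from this view.

```bash
python3 - <<'E'
from h import *
d=dict(np.load("w9.npz"))
TX=np.array([np.cos(np.radians(-16)),np.sin(np.radians(-16)),0]);TY=np.array([-TX[1],TX[0],0]);T=np.array([558.5,-226,0])
for u,v in [(219,15),(430,15),(236,176),(409,176)]:
    q=onz(d,u,v,14)-T; print(u,v,round(q@TX,1),round(q@TY,1))
E
```

```text
219 15 -87.7 -74.8
430 15 -87.3 79.1
236 176 37.6 -75.1
409 176 38.1 77.0
```

Emit:
carry_out([
  [[0.01, 0.002, 0.06, 0, 0, 0], [0.03, 0.004, 0.15, 0, 0, 0], [0.055, 0.004, 0.25, 0, 0, 0], [0.068, 0.004, 0.33, 0, 0, 0], [0.074, 0.004, 0.352, 0, 0, 0]],
])

```text
time: 18.23
position: [559.3, -229.5, 52.7]
eef_rot: [0.416, 2.914, -0.044]
force: [0.1, -0.4, -2.3]
finger_gap: 0.13
```

```bash
python3 - <<'E'
from cell import arm
from h import *
s=arm.observe(); st(s); print(s["moment"])
TX=np.array([np.cos(np.radians(-16)),np.sin(np.radians(-16)),0]);TY=np.array([-TX[1],TX[0],0])
T=np.array([558.5,-226,0])+2*TX+1.5*TY
plan(s,T+TX*3.7+[0,0,27],Rt(164,-12))
plan(s,T+TX*3.7+[0,0,21],Rt(164,-12))
d=arm.snapshot("side"); cv2.imwrite("pics/s9.png",d["img"][:,:,::-1])
E
```

```text
t 18.23 pos [ 559.3 -229.5   52.7] yaw 163.76 zax [ 0.191 -0.057 -0.98 ] F [ 0.1  -0.44 -2.29] gap 0.13
case xyz -44.7 -451.3 52.7 J [-0.45  0.19  2.07  0.05  0.69 -1.77]
[0.07922442 0.20186561 0.02464101]
shift [0.0025, 0.0095, 0.0519] turn [-0.0028, -0.0115, -0.0051]
shift [0.0049, 0.0095, 0.0637] turn [-0.0028, -0.0115, -0.0051]
```

View pics/s9.png

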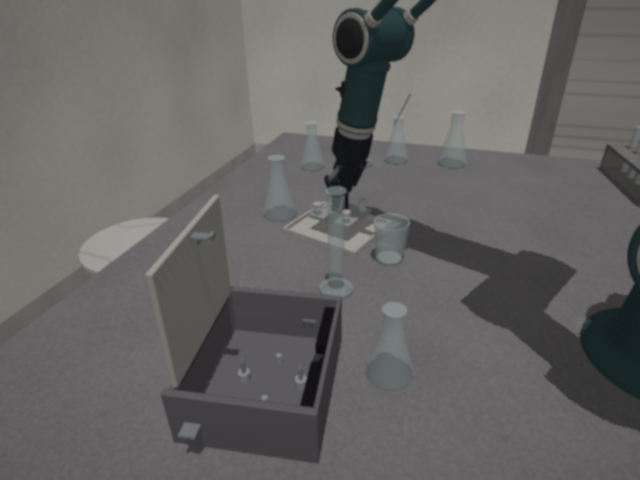

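The carrier is over the tray at about (345,215), the flap is still open and the glassware is undisturbed. Descending slowly now.

Emit:
carry_out([
  [[0, 0.004, 0.015, 0, -0.01, 0], [0.001, 0.007, 0.03, 0, -0.012, 0], [0.002, 0.009, 0.042, 0, -0.012, 0], [0.0025, 0.009, 0.048, 0, -0.012, 0], [0.0025, 0.009, 0.05, 0, -0.012, 0]],
])

```text
time: 18.9
position: [564.8, -226.7, 28.4]
eef_rot: [0.414, 2.903, -0.046]
force: [0.2, 0.3, -2.3]
finger_gap: 0.132
```

Emit:
carry_out([
  [[0.0005, 0, 0.002, 0, 0, 0], [0.001, 0, 0.004, 0, 0, 0], [0.001, 0, 0.006, 0, 0, 0], [0.001, 0, 0.006, 0, 0, 0]],
])

```text
time: 19.4
position: [564.9, -226.7, 25.3]
eef_rot: [0.414, 2.903, -0.046]
force: [0.7, -0.3, -2.8]
finger_gap: 0.135
```

Emit:
carry_out([
  [[0.0005, 0, 0.002, 0, 0, 0], [0.001, 0, 0.004, 0, 0, 0], [0.001, 0, 0.005, 0, 0, 0], [0.001, 0, 0.005, 0, 0, 0]],
])

```text
time: 19.9
position: [564.9, -226.7, 22.7]
eef_rot: [0.414, 2.903, -0.046]
force: [-0.4, 0.0, -2.9]
finger_gap: 0.134
```

Emit:
carry_out([
  [[0.0005, 0, 0.001, 0, 0, 0], [0.0005, 0, 0.002, 0, 0, 0], [0.0005, 0, 0.003, 0, 0, 0], [0.0005, 0, 0.003, 0, 0, 0]],
])

```text
time: 20.4
position: [565.0, -226.7, 21.3]
eef_rot: [0.414, 2.903, -0.046]
force: [-0.8, -0.6, -0.7]
finger_gap: 0.131
```

Emit:
carry_out([
  [[0, 0, 0.001, 0, 0, 0], [0, 0, 0.002, 0, 0, 0], [0, 0, 0.002, 0, 0, 0]],
])

```text
time: 20.78
position: [565.4, -226.9, 21.3]
eef_rot: [0.414, 2.903, -0.046]
force: [-4.4, 1.8, 6.1]
finger_gap: 0.126
```

```bash
python3 - <<'E'
from cell import arm
from h import *
s=arm.observe(); st(s); print(s["moment"])
E
```

```text
t 20.77 pos [ 565.4 -226.9   21.3] yaw 163.77 zax [ 0.201 -0.06  -0.978] F [-4.35  1.77  6.09] gap 0.126
case xyz -38.2 -449.6 21.3 J [-0.44  0.24  2.08  0.05  0.61 -1.77]
[0.34724958 0.58585826 0.06160495]
```

Contact carries the weight (+6 N), so I'll release.

Emit:
carry_out([
  [[0, 0, 0, 0, 0, 0], [0, 0, 0, 0, 0, 0], [0, 0, 0, 0, 0, 0], [0, 0, 0, 0, 0, 0], [0, 0, 0, 0, 0, 0]],
], fingers=0.7)

```text
time: 21.4
position: [565.3, -226.9, 21.2]
eef_rot: [0.414, 2.903, -0.046]
force: [-0.2, 0.3, -0.8]
finger_gap: 0.697
```

```bash
python3 - <<'E'
from cell import arm
from h import *
s=arm.observe(); st(s)
d=arm.snapshot("wrist"); cv2.imwrite("pics/w10.png",d["img"][:,:,::-1])
E
```

```text
t 21.4 pos [ 565.3 -226.9   21.2] yaw 163.77 zax [ 0.201 -0.06  -0.978] F [-0.17  0.35 -0.8 ] gap 0.697
case xyz -38.3 -449.6 21.2 J [-0.44  0.24  2.08  0.05  0.61 -1.77]
```

View pics/w10.png

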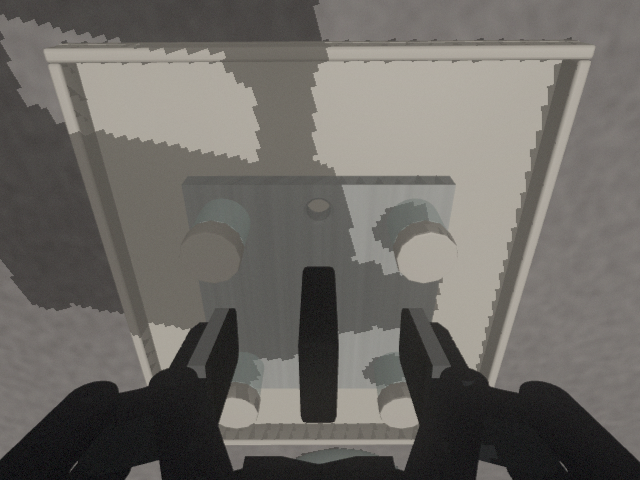

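The wrist view shows the carrier flat inside the tray, with about equal margins left and right, and the pads clear of the bar. Retracting.

Emit:
carry_out([
  [[-0.004, 0, -0.02, 0, 0, 0], [-0.012, 0, -0.06, 0, 0, 0], [-0.03, 0, -0.14, 0, 0, 0], [-0.05, 0, -0.24, 0, 0, 0], [-0.07, 0, -0.33, 0, 0, 0]],
])

```text
time: 22.08
position: [565.2, -226.6, 192.6]
eef_rot: [0.414, 2.901, -0.047]
force: [1.3, -0.1, 0.4]
finger_gap: 0.7
```

Emit:
carry_out([
  [[-0.01, 0.05, -0.08, 0, 0, 0], [-0.02, 0.15, -0.14, 0, 0, 0], [-0.02, 0.27, -0.16, 0, 0, 0], [-0.02, 0.39, -0.16, 0, 0, 0], [-0.02, 0.5, -0.16, 0, 0, 0]],
])

```text
time: 22.7
position: [628.8, 17.5, 274.1]
eef_rot: [0.414, 2.899, -0.046]
force: [0.9, -0.7, 0.1]
finger_gap: 0.698
```

```bash
python3 - <<'E'
from cell import arm
from h import *
s=arm.observe(); st(s)
d=arm.snapshot("top"); cv2.imwrite("pics/t11.png",d["img"][:,:,::-1]); np.savez("t11.npz",**d)
d2=arm.snapshot("side"); cv2.imwrite("pics/s11.png",d2["img"][:,:,::-1])
cv2.imwrite("pics/t11z.png",cv2.resize(d["img"][170:300,375:485,::-1],None,fx=4.5,fy=4.5,interpolation=2))
E
```

```text
t 22.7 pos [628.8  17.5 274.1] yaw 163.76 zax [ 0.204 -0.061 -0.977] F [ 0.95 -0.67  0.13] gap 0.698
case xyz 64.1 -218.8 274.1 J [ 0.02  0.02  1.81 -0.07  1.1  -1.24]
```

View pics/t11.png

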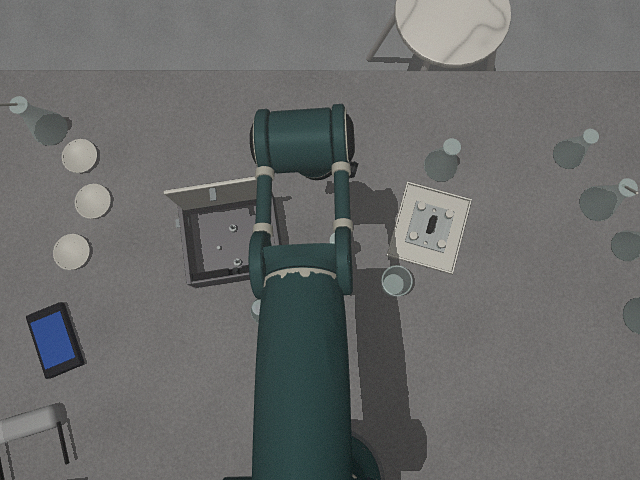

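View pics/s11.png

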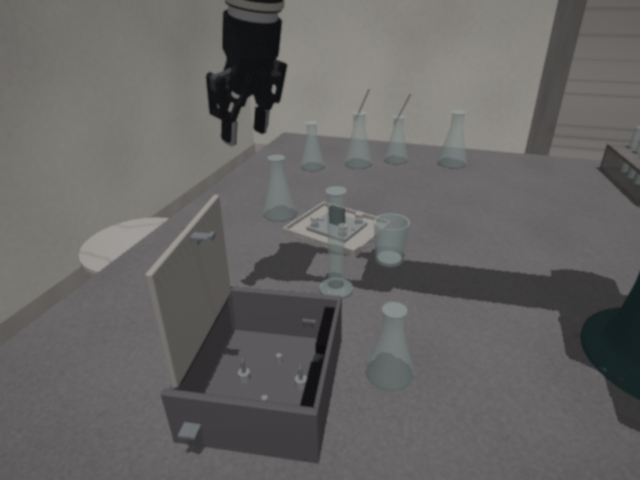

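View pics/t11z.png

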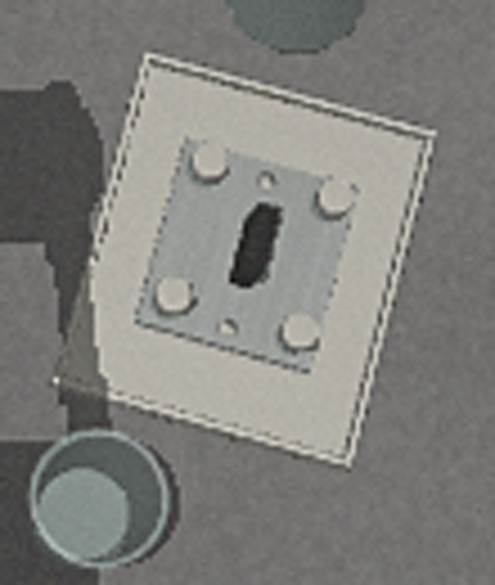

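The top view shows the carrier aligned inside the tray at about (431,225), the glass where it was, and the flap open. One last centring number before handing in:

```bash
python3 - <<'E'
from cell import arm
from h import *
d=dict(np.load("t11.npz"))
px=np.array([(210,163),(335,196),(175,296),(299,333)])/4.5+[375,170]
W=np.array([onz(d,u,v,36) for u,v in px]); c=W.mean(0)
TX=np.array([np.cos(np.radians(-16)),np.sin(np.radians(-16)),0]);TY=np.array([-TX[1],TX[0],0])
q=c-[558.5,-226,36]; print(q@TX,q@TY); e=W[0]-W[2]; print(np.degrees(np.arctan2(e[1],e[0])))
n=dict(np.load("t11.npz")); o=dict(np.load("top0.npz"))
for nm,(x0,y0,x1,y1) in dict(fa=(420,135,465,185),bk=(380,262,415,300)).items():
    print(nm,np.abs(n["img"][y0:y1,x0:x1].astype(int)-o["img"][y0:y1,x0:x1]).mean().round(1))
s=arm.observe(); print(np.abs(s["joint_vel"]).max()); arm.sign_off()
E
```

```text
0.24065518480770098 -1.9843961410762596
-15.651733882926251
fa 13.7
bk 15.2
0.06532361040794343
the job is handed in; nothing more can be done
```

The job is done and handed in at about 22.7 s of the 72 s allowed; `sign_off` gives no verdict, so these are my own checks.

**What I did**
- **Flap:** I pressed it with closed fingers about 130 mm from the hinge until it unlatched. The fingers then stayed on its outer face and backed off along the arc at about 0.55 rad/s until it stood upright.
- **Lift:** I went over the flap with the hand leaning about 12° away from the hook, pinched the bar and lifted the carrier straight off its pins.
- **Placing:** I carried it over the cylinder, about 45 mm above its top, and lowered it into the tray until the wrist force changed from −3 N to +6 N. Then I released it and backed away.

**What the last checks showed**
- **Carrier position:** the top view puts it about 0.2 mm (along) and −2 mm (across) from the tray centre. It is turned −15.7° against the tray's −16°.
- **Carrier flatness:** it looks flat and released in the wrist, side and top views. I did not measure its tilt.
- **Flap:** the side view shows it still upright. I judged its angle and opening speed from pictures and the tool's path, not from a reading.
- **Glassware:** all pieces look upright and in their places by eye.

**Disagreements and gaps**
- **Camera mismatch:** the wrist and top cameras disagreed by 2–3.5 mm on the case and tray; I aimed between them.
- **Image comparison:** a before/after difference of the flask_a and beaker areas came out at 14–15 grey levels. I could not tell movement from noise and changed shadows, so it confirms nothing.
- **Residual motion:** joint speed read up to 0.065 rad/s when I handed in, with the arm well clear of everything.

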